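Press a stick-on badge onto a wheel cap in the ratchet bar clamp

ROBOT

A 6-joint arm with a two-finger parallel gripper is mounted at the origin on a cart in front of the work surface, level with it; the furniture and walls round the work are solid. World frame = base frame: x ahead of the robot, y to its left, z up, the work surface at z = 0. Lengths are in m, angles in rad, forces in N, time in s.
With the tool pointing down it reaches from about 0.225 to 0.875 m from the base axis. Payload 3.4 kg.
Tool frame: the origin (TCP) lies at the very end of the fingers, on their centre line; the grasp point (between the pads) lies 19 mm behind it; x points along the fingers, z is the direction in which the jaws open and shut, and the axes are right-handed (so a half turn about x gives the same grasp; the last joint's range is limited). The gripper opens to 85 mm and grips with 20 to 120 N. Pads are 22 mm wide; open, the fingers measure 114 mm over their backs; the gripper's body (76 mm by 85 mm) begins 54 mm behind the grasp point. The pads swing forward as they close: fully open they stand 13 mm farther back than shut.
Start: joints at [1.105, 0.276, 1.505, -0, 1.361, -0.121], TCP at [0.194, 0.541, 0.231] pointing down, gripper open.
Joint ranges: [-2.89, 2.89], [-0.75, 2.08], [0.22, 2.7], [-1.18, 4.32], [0.11, 2.71], [-2.7, 2.7]. Speed limits (rad/s): [2.57, 2.57, 3.14, 3.14, 3.14, 3.14].

INTERFACE

Orientations are given as a unit quaternion [w, x, y, z].
In Python, from rig import manip, viewer, finder gives the robot as it stands.
- The arm moves only by the tool move_arm, never from a script. Its argument "rows" is a list of rows, each a list of 3 entries, a list of its own where there are three numbers: the shift along the tool's x, y, z in mm, then the turn about the tool's x in rad, then the finger opening in mm, from 0 to 85.4. A call has 1 to 8 rows; each row is the pose to reach, as a shift and turn from the pose measured when the call began, along the tool's axes at that moment; what a row does not reach only later rows make up. A row lasts 1/12 s, in which the tool goes at most 41.7 mm and 7.16 degrees, less where a joint would pass 70% of its speed; a pose out of reach is approached as far as the arm can. A call with a gripper value outside its range is refused whole. The fingers move at their own pace and stop on an object; "force" is the grip in N (left out, the last holds). Time passes only in rows, so rows that repeat a pose let the fingers close. It gives the time, the measured TCP pose, the force and the opening at its end, in the units of the state.
- manip.get_state(): the state, without advancing time (a new reading comes with each control period).
- viewer.get_image(name): name is "scene" or "top"; returns the picture (420x560x3 uint8, red, green, blue); there is no depth.
- viewer.get_calibration(name): a dict with "mtx" (3x3 intrinsics, pixels), "R" (3x3) and "t" (3): a world point X has camera coordinates R X + t. Camera axes: x right, y down, z forward; pixel columns grow to the right and rows downward; lengths in m; the calibration is good to about 2 mm. A picture is of the moment at which its call begins. get_calibration takes no time and is no camera call.
- manip.sign_off(): hands the job in, once; it reports no verdict.
Trained networks look in the newest picture that a camera, given by its name, has taken for a name from the list of things; names that differ only in an ending like _2 or _b are one class to them, and where a whole thing is asked for, a point or a joint stands for the part that bears it (a point fixed in the world has none). Each returns a list of dicts, best first, with "score" (0 to 1); they miss things now and then, are a little off and sometimes report something else, mostly with a low value. They report only what shows in the picture. A call takes as long as a camera call.
- finder.look_for(target, camera): "centre" ([column, row] in pixels, amid what is visible of it).
- finder.trace(target, camera): "mask" (420x560 bool, what is visible of it) and "centre" ([column, row] in pixels, amid what is visible of it).
The state is a dict: "clock": time; "qpos": joint angles; "qd": joint speeds; "effort": joint torques, N m; "position": TCP position; "ee_rot": TCP orientation; "contact_force": force on the tool from outside, world axes, zero at the start; "moment": the same for the moment, N m; "width": finger opening in m.
Only numpy, scipy, OpenCV 4.12 (cv2) and the standard library are available. Lean on these libraries where they do the work, as an engineer would, in place of code of your own. Each camera call takes 0.05 s, during which the arm holds its last target.

TASK

A tape-backed blue badge has just been stuck on one flat of the eight-sided wheel cap on the turntable. Swing the turntable round by its red grip until it clicks into the stop where the badge squarely faces the clamp's pad, let go of it, then pump the green trigger against the black handle, letting it spring back between squeezes, until the pad has come up and presses firmly, but not so hard that it crushes the badge. Finish still squeezing handle and trigger together so that the pad stays pressed on the badge, and leave the tape measure and the screwdriver beside the jig alone.

Things in the scene. Friction and masses are not known exactly. Their poses are not given: they have to be found in the camera images.
- jig: Plywood board 340 mm long, fixed on the table, with a turntable at one end and a one-hand ratchet bar clamp at the other. Origin on the table under its middle; z up; y along board and clamp bar, towards the turntable, whose upright axis is at x 0, y +95 mm; x away from the robot. Board 15 mm thick, 150 wide under the turntable, 80 under the clamp. Bar over y -152 to +12, top at z 74 mm.
- turntable (a joint): Angle of the turntable (disc, radius 70 mm, top at z 64 mm) in rad, counter-clockwise from above positive. At 0 the badge squarely faces the clamp pad. Click stop every 0.785 rad (45 degrees): one at 0, others on the way. Leaving a stop takes about 4 N at the red grip; between stops it turns freely and stays where left. Starts at -1.75 to -0.85; range -2.3 to +0.5.
- index_grip: The red upright grip on the end of the turntable's steel arm. Origin on its axis, 100 mm above the table, 95 mm from the turntable axis, 110 degrees counter-clockwise from the jig's x axis when the turntable reads 0. Round, rigid with the turntable, 14 mm thick from z 80 to 104 mm, swelling to 17 mm at 114; top at z 121 mm.
- octagon_cap: Eight-sided cast grey wheel cap fixed on the turntable: 111 mm across the flats at its foot, 33 mm high to the shoulder, then a round hub of 36 mm radius up to 60 mm. Origin at the centre of its underside, on the turntable axis, 64 mm above the table.
- badge: Blue badge, 26 mm wide, 18 high, 4 thick, thin steel edge, stuck on one flat of the cap. Origin at its centre, 54 mm from the turntable axis, 80 mm above the table; its -y axis points out of its face, which leans back 11 degrees with the flat. The pad must press on it with at least 10 N for the tape to hold; more than 40 N crushes it.
- clamp_head (a joint): How far the clamp head (handle, trigger, jaw, pad together) stands forward along the bar, towards the turntable, in m: 0 fully back, 0.062 foremost. Starts at 0.002 to 0.026; the pad meets the badge at about 0.044. A full squeeze of the trigger draws the head about 10 mm forward, of which some 8 to 10 remain; the ratchet (4 mm teeth) lets it back by less than a tooth. About 5 N of drag.
- squeeze_mid (a point): Point of the clamp head midway between handle back and resting trigger front (31 mm either side along the jig's y), 118 mm above the table: squeeze here, along y. 62 mm over both at rest, 37 squeezed. While squeezed (after up to a tooth of play) the head advances half as far as the trigger closes, so both sides close about evenly round a still point. Head body below reaches up to z 90 mm.
- handle: Fixed upright black handle of the clamp head, 24 mm wide, 18 mm thick, from 80 to 144 mm above the table, on the side away from the turntable; its back face is 31 mm behind point squeeze_mid. Origin at table height under squeeze_mid; axes as the jig's.
- trigger (a joint): Trigger angle in rad: 0 at rest, 0.28 fully squeezed (25 mm of travel at squeezing height). Hinged 30 mm above the table. A spring returns it: 5 N at rest, 9 N fully in; about 12 to 15 N of squeeze draws the head along.
- trigger_pull: Bowed green part of the trigger that is squeezed, 25 mm wide, up to 139 mm above the table, on the turntable side of the handle; most forward at 118 mm height. Origin at the trigger's hinge, 30 mm above the table and 18 mm towards the turntable from squeeze_mid.
- press_pad (a joint): How far the sprung pad is pushed back into the jaw, in m: 0 free, 0.009 at its stop; 6 N per mm, so it shows the pressing force. Past the stop the force rises steeply.
- pad_face: Rubber face of the clamp pad, 26 mm wide, 22 high; origin at the centre of its front, 80 mm above the table, 85 mm ahead of squeeze_mid along y. Once it presses, squeezing with 20 N puts about 20 N on the badge, 25 N about 30; 30 N and more can crush it. Let go, the head slips back up to a tooth and some or all of the pressure is lost.
- tape_measure: Bystander: yellow tape measure, 66 x 76 x 34 mm, origin under its centre.
- screwdriver: Bystander: screwdriver with amber handle, 200 mm long, 30 mm thick, origin under its centre.

How it is judged:
On the way, in this order (a step that is already met when the one before it is completed fails the run):
1. the turntable has been turned into the stop where the badge faces the pad (within 0.05 rad) and let go, the trigger still at rest (value of joint turntable between -0.05 and 0.05 rad and contact force between the fingers and index_grip below 0.5 N and value of joint trigger below 0.05 rad), for 0.3 s.
2. first squeeze: the trigger is drawn in by more than 0.15 rad between the fingers, the pad still clear of the badge (value of joint trigger above 0.15 rad and contact force between the fingers and trigger_pull above 1 N and contact force between pad_face and badge below 1 N).
3. the trigger has been let spring back (below 0.05 rad) to take the next bite (value of joint trigger below 0.05 rad).
4. the pad has reached the badge and presses on it (contact force between pad_face and badge above 3 N), for 0.1 s.
At the end, for the whole second after the job is handed in: The turntable stands in its stop with the badge facing the pad (within 0.05 rad), the pad presses on the badge with 10 to 40 N, the fingers still squeeze trigger and handle together (more than 3 N on each), and tape measure and screwdriver have moved less than 30 mm (value of joint turntable between -0.05 and 0.05 rad and contact force between pad_face and badge between 10 and 40 N and contact force between the fingers and trigger_pull above 3 N and contact force between the fingers and handle above 3 N and distance of each of tape_measure, screwdriver from where it was at the start of the episode below 0.03 m); the arm keeps its last pose, push and grip.
It fails at once if the badge is crushed: more than 40 N between pad and badge (contact force between pad_face and badge above 40 N).
It fails at once if the tape measure or the screwdriver is pushed more than 30 mm (distance of any of tape_measure, screwdriver from where it was at the start of the episode above 0.03 m).
It also fails if it takes over 61 s, if anything falls off the work surface, if the arm or the gripper's body presses on something with over 40 N, if the wrist force passes 120 N, or if a joint passes its speed limit or range.

## Working session

There is one attempt and no reset: what is moved stays moved. The work goes in short steps, Python scripts to look and compute and a tool call to move; the robot and the scene stay as the last step left them, time stands still between calls to the robot, and variables do not carry over. Pictures are saved under pics/ and viewed, and the job is handed in when it is done.

Besides the shell and the picture viewer there is one more tool, called after "Call:" in YAML: its name, and indented under it one key for each argument. move_arm: Moves the arm, as the interface text tells. Its arguments: {"type":"object","properties":{"rows":{"type":"array"},"force":{"type":"number"}},"required":["rows"]}

```bash
mkdir -p pics; ls
cat > h.py <<'E'
import numpy as np, cv2
from rig import manip, viewer, finder
def save(cam,name):
    im=viewer.get_image(cam); cv2.imwrite('pics/'+name,im[:,:,::-1]); return im
def proj(cam,X):
    c=viewer.get_calibration(cam); X=np.atleast_2d(X); p=X@np.array(c['R']).T+np.array(c['t']); p=p@np.array(c['mtx']).T
    return p[:,:2]/p[:,2:]
def back(cam,px,z):
    c=viewer.get_calibration(cam);R=np.array(c['R']);t=np.array(c['t'])
    d=R.T@np.linalg.solve(np.array(c['mtx']),[px[0],px[1],1]);o=-R.T@t
    return o+d*(z-o[2])/d[2]
E
python3 - <<'E'
from h import *
print(manip.get_state())
for c in ['scene','top']:
    save(c,c+'0.png'); 
    k=viewer.get_calibration(c);print(c,-np.array(k['R']).T@k['t'],np.array(k['mtx'])[0,0])
    for n in ['index_grip','octagon_cap','badge','handle','trigger_pull','pad_face','tape_measure','screwdriver','jig']:
        for r in finder.look_for(n,c)[:2]: print(c,n,np.round(r['centre'],1),round(r['score'],2))
E
```

```text
pics
{'clock': 0.0, 'qpos': array([ 1.10497665e+00,  2.76594688e-01,  1.50618151e+00,  5.79633739e-06,
        1.36065476e+00, -1.21019684e-01]), 'qd': array([ 0.00206032, -0.00102254,  0.00058025, -0.00104008, -0.0002278 ,
        0.00025402]), 'effort': array([ 1.48308172e-03, -4.16763783e+01, -2.45809042e+01, -1.49236178e-05,
        1.08019420e-02,  1.28009253e-05]), 'position': array([0.19412578, 0.54066926, 0.23042059]), 'ee_rot': array([ 0.57778778, -0.40711904,  0.57893538,  0.40650855]), 'contact_force': array([-0.04081448,  0.58299434,  0.22292094]), 'moment': array([ 0.02387007, -0.03433272, -0.00326208]), 'width': 0.08554555584839606}
scene [-0.29178756 -1.09117446  1.01517231] 440.75859915758457
scene index_grip [261.2 165. ] 0.47
scene octagon_cap [252.7 181. ] 0.72
scene octagon_cap [251.  178.3] 0.66
scene handle [282.5 198.8] 0.66
scene pad_face [272.3 193.9] 0.74
scene pad_face [281.7 199.6] 0.27
scene tape_measure [314.  254.7] 0.88
scene tape_measure [363.9 278.6] 0.62
scene screwdriver [362.6 278.6] 0.58
scene jig [263.1 198.7] 0.79
top [ 0.39323931 -0.20436422  1.36649182] 431.02961617884404
top octagon_cap [214.9 200.8] 0.74
top handle [277.2 200.6] 0.39
top trigger_pull [212.3 196. ] 0.21
top pad_face [273.7 200. ] 0.28
top screwdriver [396.1 205.3] 0.84
top jig [231.1 198.3] 0.83
```

Run:
```python
import cv2
for c,(x,y) in {'scene':(200,120),'top':(140,130)}.items():
    i=cv2.imread(f'pics/{c}0.png'); cv2.imwrite(f'pics/{c}0c.png',cv2.resize(i[y:y+150,x:x+200],None,fx=4,fy=4,interpolation=cv2.INTER_CUBIC))
```

```text
(no output)
```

View pics/scene0.png

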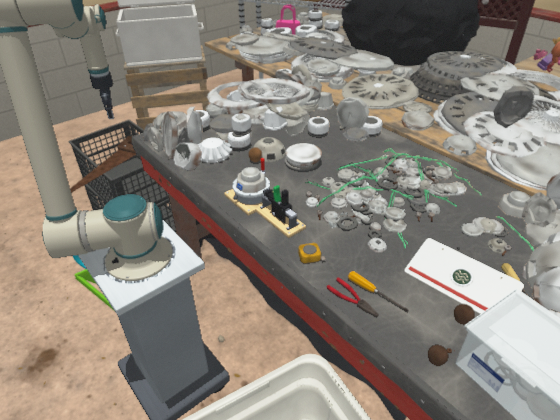

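View pics/top0.png

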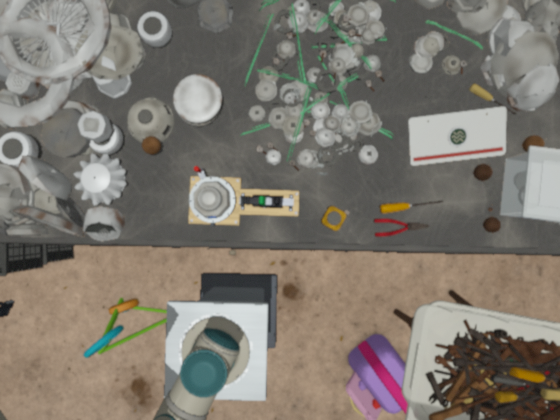

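```bash
ls pics
```

```text
scene0.png
scene0c.png
top0.png
top0c.png
```

View pics/scene0c.png

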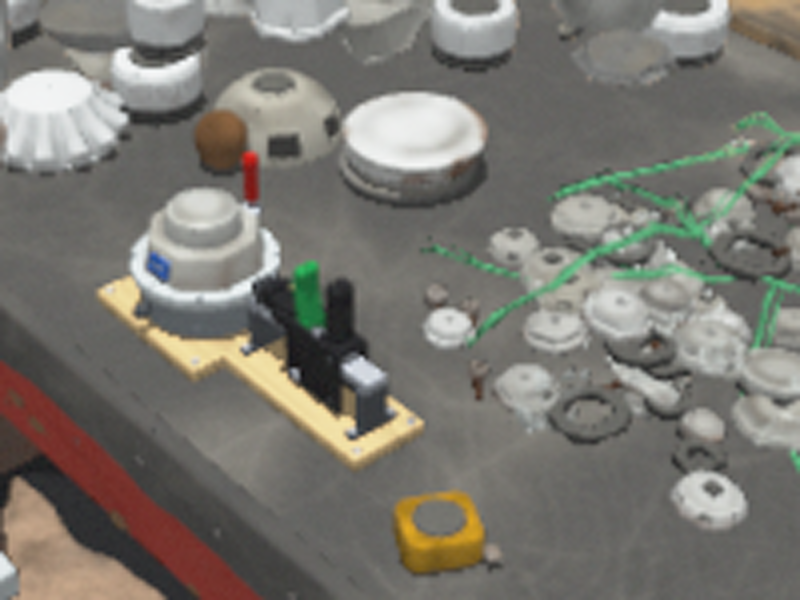

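View pics/top0c.png

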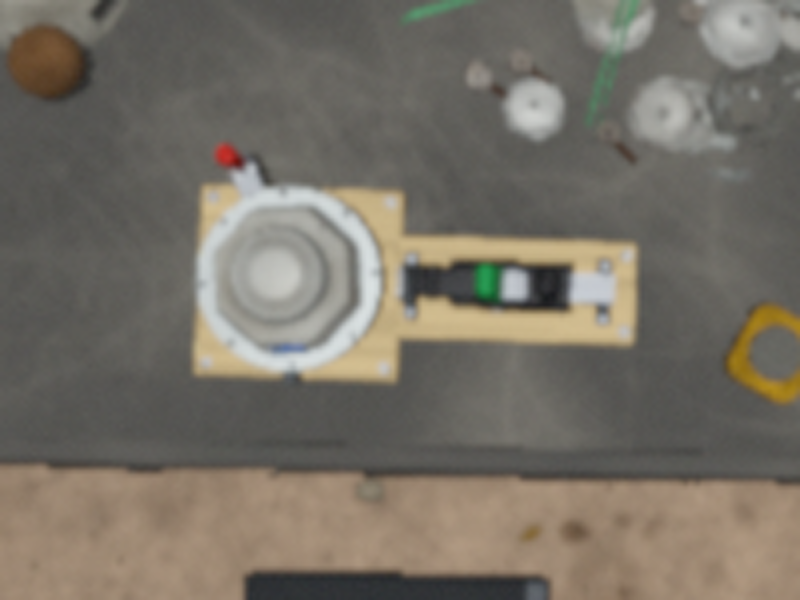

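```bash
cat > fit.py <<'E'
from h import *
from scipy.optimize import least_squares
def T(p,X):
    c,s=np.cos(p[2]),np.sin(p[2]); X=np.atleast_2d(X)
    return np.c_[p[0]+c*X[:,0]-s*X[:,1],p[1]+s*X[:,0]+c*X[:,1],X[:,2]]
E
python3 - <<'E'
from fit import *
top=[((203,184),(75,170)),((194,376),(-75,170)),((637,242),(40,-170)),((635,346),(-40,-170))]
sc=[((97,292),(-75,170)),((357,467),(-40,-170)),((423,425),(40,-170))]
def res(p):
    r=[]
    for c,L,o in [('top',top,(140,130)),('scene',sc,(200,120))]:
        X=np.array([[a/1e3,b/1e3,.015] for _,(a,b) in L]); px=np.array([[o[0]+(u+.5)/4-.5,o[1]+(v+.5)/4-.5] for (u,v),_ in L])
        r.append(proj(c,T(p,X))-px)
    return np.concatenate(r).ravel()
s=least_squares(res,[.4,.05,0]);print(s.x,s.fun.round(2))
p=s.x
# red, green, blue centroids
for c in ['top','scene']:
    i=cv2.imread(f'pics/{c}0.png').astype(int);b,g,r=i[...,0],i[...,1],i[...,2]
    roi=np.zeros(b.shape,bool); (x,y)=(180,160) if c=='top' else (215,150); roi[y:y+80,x:x+125]=1
    for n,m in dict(red=(r>g+60)&(r>b+60)&(abs(g-b)<40),green=(g>r+50)&(g>b+40),blue=(b>r+40)&(b>g+20)).items():
        w=np.argwhere(m&roi); print(c,n,len(w),w.mean(0)[::-1] if len(w) else '', w.min(0)[::-1],w.max(0)[::-1])
# predictions
print('axis',T(p,[0,.095,.1]))
for th in np.arange(-1.8,-.8,.1):
    a=np.radians(110)+th; X=T(p,[.095*np.cos(a),.095+.095*np.sin(a),.104]); print(round(th,2),proj('top',X).round(1),proj('scene',X).round(1))
for y in np.arange(-.1,-.03,.01):
    X=T(p,[[0,y+.027,.128],[0,y-.022,.13]]); print(round(y,3),proj('top',X).round(1).tolist(),proj('scene',X).round(1).tolist())
E
```

```text
[ 0.47103384 -0.0800971  -0.01439755] [ 0.92  0.41  1.07 -0.11 -0.32  0.55 -0.65 -0.    0.24  0.18 -0.75 -1.42
  0.51 -0.81]
top red 27 [196.25925926 168.48148148] [194 166] [199 171]
top green 40 [261.075 199.75 ] [259 196] [264 204]
top blue 8 [212.25 216.75] [210 216] [215 217]
scene red 61 [245.04918033 187.19672131] [215 158] [264 229]
scene green 113 [287.76106195 192.71681416] [274 168] [339 201]
scene blue 27 [239.33333333 186.        ] [237 183] [242 189]
axis [[0.47240156 0.01489305 0.1       ]]
-1.8 [[206.6 166.7]] [[268.7 164.5]]
-1.7 [[203.4 167.1]] [[266.9 163.7]]
-1.6 [[200.3 167.9]] [[264.9 162.9]]
-1.5 [[197.3 168.9]] [[262.8 162.2]]
-1.4 [[194.4 170.3]] [[260.5 161.7]]
-1.3 [[191.6 171.9]] [[258.2 161.3]]
-1.2 [[189.  173.8]] [[255.8 161. ]]
-1.1 [[186.6 176. ]] [[253.4 160.9]]
-1.0 [[184.4 178.3]] [[250.9 160.9]]
-0.9 [[182.5 180.9]] [[248.4 161. ]]
-0.1 [[265.8, 200.1], [282.8, 200.6]] [[278.9, 190.4], [288.1, 196.6]]
-0.09 [[262.4, 200.0], [279.3, 200.5]] [[277.1, 189.1], [286.2, 195.2]]
-0.08 [[258.9, 199.8], [275.9, 200.4]] [[275.3, 187.8], [284.3, 193.9]]
-0.07 [[255.4, 199.7], [272.4, 200.3]] [[273.5, 186.5], [282.4, 192.5]]
-0.06 [[252.0, 199.6], [268.9, 200.1]] [[271.7, 185.2], [280.6, 191.2]]
-0.05 [[248.5, 199.5], [265.4, 200.0]] [[269.9, 183.9], [278.7, 189.8]]
-0.04 [[245.0, 199.4], [262.0, 199.9]] [[268.1, 182.6], [276.9, 188.5]]
-0.03 [[241.6, 199.3], [258.5, 199.8]] [[266.4, 181.3], [275.1, 187.2]]
```

Run:
```python
from fit import *
p=[ 0.4710,-0.0801,-0.0144]
i=cv2.imread('pics/scene0.png').astype(int);b,g,r=i[...,0],i[...,1],i[...,2]
m=(r>g+50)&(r>b+50); m[:, :255]=0;m[:,270:]=0;m[:150]=0;m[175:]=0
w=np.argwhere(m);print(len(w),w.mean(0)[::-1],w.min(0),w.max(0))
s=w.mean(0)[::-1]
f=lambda X:np.r_[proj('top',X)[0]-[196.26,168.48],proj('scene',X)[0]-s]
q=least_squares(f,[.55,.05,.11]);print(q.x,q.fun)
ax=T(p,[0,.095,.1])[0];d=q.x-ax;print('r',np.hypot(*d[:2]),'th',np.arctan2(d[1],d[0])-p[2]-np.radians(110))
# hub top & badge check
print('hub top pred',proj('top',T(p,[0,.095,.124])),proj('scene',T(p,[0,.095,.124])))
for th in (-1.55,-1.45,-1.35):
  a=th-np.pi/2; X=T(p,[.054*np.cos(a),.095+.054*np.sin(a),.080]);print('badge',th,proj('top',X),proj('scene',X))
from scipy.spatial.transform import Rotation as Ro
st=manip.get_state();Q=st['ee_rot'];R=Ro.from_quat([Q[1],Q[2],Q[3],Q[0]]).as_matrix();print(R.round(3),st['clock'])
# black handle blob in top
```

```text
43 [262.04651163 163.18604651] [158 260] [169 264]
[0.56133008 0.057411   0.09661985] [-0.15347805  0.19249869  0.31810331 -0.00630384]
r 0.09860163447789981 th -1.459596814192385
hub top pred [[207.93565849 198.21188259]] [[250.00405708 170.32712995]]
badge -1.55 [[210.1080986  217.20466662]] [[238.81943941 185.84710565]]
badge -1.45 [[211.90677393 217.13936539]] [[239.7506172 186.4717549]]
badge -1.35 [[213.69145727 216.89439491]] [[240.7963642  187.03529932]]
[[ 0.    -0.941  0.338]
 [ 0.     0.338  0.941]
 [-1.     0.     0.   ]] 1.0
```

```bash
cat >> fit.py <<'E'
from scipy.spatial.transform import Rotation as Ro
P=[0.4710,-0.0801,-0.0144]; AX=np.array([.4724,.0149])
def pose():
    st=manip.get_state();Q=st['ee_rot'];R=Ro.from_quat([Q[1],Q[2],Q[3],Q[0]]).as_matrix();yaw=np.arctan2(R[1,2],R[0,2]);return st,R,yaw
def go(x,y,z,yaw):
    st,R,y0=pose(); s=R.T@(np.array([x,y,z])-st['position'])*1e3
    d=(yaw-y0+np.pi)%(2*np.pi)-np.pi
    print('shift',s.round(1),'turn',round(-(yaw-y0),3),'or',round(-d,3),'pos',st['position'].round(4),'yaw',round(y0,3),'F',st['contact_force'].round(1),'w',round(st['width'],4),'t',round(st['clock'],2),'q',st['qpos'].round(2))
E
python3 -c "
from fit import *
go(.5595,.0565,.19,-1.124)"
```

```text
shift [  41.3 -507.5 -332.7] turn 2.35 or 2.35 pos [0.1943 0.5412 0.2313] yaw 1.226 F [ 0.1  0.  -0.4] w 0.0853 t 1.0 q [ 1.11  0.28  1.5   0.    1.36 -0.12]
```

Call:
move_arm:
  rows:
    - [[0,-25,-16],0.11,85]
    - [[0,-50,-32],0.23,85]
    - [[0,-75,-49],0.35,85]
    - [[0,-100,-65],0.47,85]
    - [[0,-125,-81],0.59,85]
    - [[0,-150,-98],0.7,85]
    - [[0,-175,-114],0.82,85]
    - [[0,-200,-130],0.94,85]
  force: 25

```text
clock: 1.67
position: [0.3393, 0.35, 0.2315]
ee_rot: [0.7, -0.099, 0.7, 0.099]
contact_force: [0.0, 0.2, -0.2]
width: 0.0849
```

```bash
python3 -c "
from fit import *
go(.5595,.0565,.19,-1.124)"
```

```text
shift [  41.5 -343.   130.4] turn 1.404 or 1.404 pos [0.3393 0.35   0.2315] yaw 0.28 F [ 0.   0.2 -0.2] w 0.0849 t 1.67 q [0.66 0.14 1.68 0.   1.32 0.38]
```

Call:
move_arm:
  rows:
    - [[0,-30,11],0.12,85]
    - [[0,-60,22],0.24,85]
    - [[0,-90,33],0.36,85]
    - [[0,-120,45],0.48,85]
    - [[0,-150,56],0.6,85]
    - [[0,-180,67],0.72,85]
    - [[0,-210,79],0.84,85]
    - [[0,-240,91],0.96,85]

```text
clock: 2.33
position: [0.4939, 0.1431, 0.2317]
ee_rot: [0.666, 0.238, 0.666, -0.237]
contact_force: [0.8, -0.6, -0.4]
width: 0.0847
```

```bash
python3 -c "
from fit import *
go(.5595,.0565,.19,-1.124)"
```

```text
shift [ 41.7 -25.5 105.6] turn 0.438 or 0.438 pos [0.4939 0.1431 0.2317] yaw -0.686 F [ 0.8 -0.6 -0.4] w 0.0847 t 2.33 q [0.15 0.18 1.63 0.   1.33 0.83]
```

Call:
move_arm:
  rows:
    - [[0,-6,26],0.11,85]
    - [[0,-13,53],0.22,85]
    - [[0,-19,79],0.33,85]
    - [[0,-25,105],0.44,85]
    - [[20,-25,105],0.44,85]
    - [[40,-25,105],0.44,85]
    - [[40,-25,105],0.44,85]
    - [[40,-25,105],0.44,85]

```text
clock: 3.0
position: [0.5586, 0.0572, 0.1909]
ee_rot: [0.597, 0.377, 0.599, -0.378]
contact_force: [0.4, 0.1, 0.1]
width: 0.085
```

```bash
python3 -c "
from fit import *
go(.5595,.0565,.083,-1.124)
for c,(x,y) in {'scene':(200,90),'top':(140,100)}.items():
    i=save(c,c+'1.png')[:,:,::-1]; cv2.imwrite(f'pics/{c}1c.png',cv2.resize(i[y:y+150,x:x+200],None,fx=4,fy=4,interpolation=cv2.INTER_CUBIC))
"
```

```text
shift [107.9   0.7   1.2] turn -0.002 or -0.002 pos [0.5586 0.0572 0.1909] yaw -1.126 F [0.4 0.1 0.1] w 0.085 t 3.0 q [-0.02  0.28  1.6   0.    1.26  1.1 ]
```

View pics/scene1c.png

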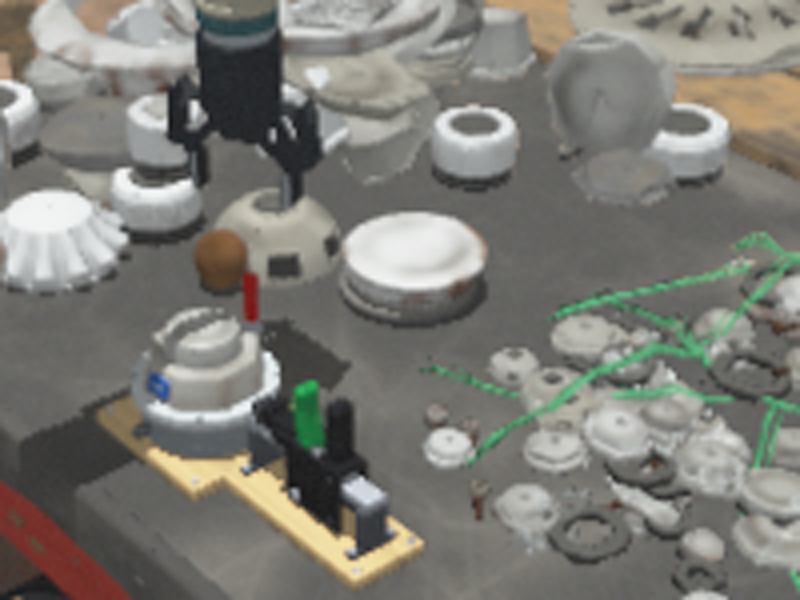

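View pics/top1c.png

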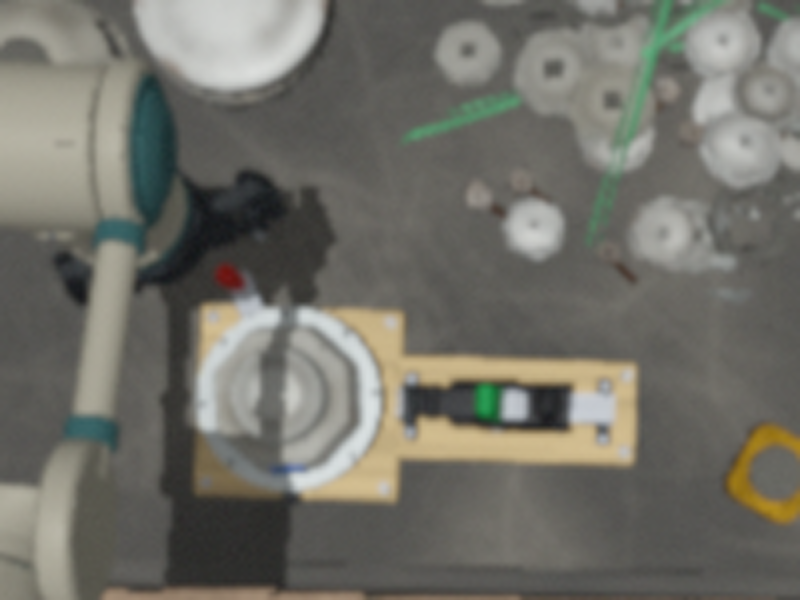

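Call:
move_arm:
  rows:
    - [[30,0,1],0,85]
    - [[60,0,1],0,85]
    - [[85,0,1],0,85]
    - [[100,0,1],0,85]
    - [[108,0,1],0,85]
    - [[108,0,1],0,40]
    - [[108,0,1],0,25]
    - [[108,0,1],0,25]

```text
clock: 3.77
position: [0.562, 0.0568, 0.0865]
ee_rot: [0.6, 0.378, 0.596, -0.376]
contact_force: [0.5, 0.6, -0.2]
width: 0.0509
```

```bash
python3 -c "
from fit import *
go(.5595,.0565,.083,-1.124)
for c,(x,y) in {'scene':(200,90),'top':(140,100)}.items():
    i=save(c,c+'2.png')[:,:,::-1]; cv2.imwrite(f'pics/{c}2c.png',cv2.resize(i[y:y+150,x:x+200],None,fx=4,fy=4,interpolation=cv2.INTER_CUBIC))
"
```

```text
shift [ 3.5 -2.5 -0.8] turn -0.001 or -0.001 pos [0.562  0.0568 0.0865] yaw -1.125 F [ 0.5  0.6 -0.2] w 0.0509 t 3.77 q [-0.02  0.38  1.75  0.    1.01  1.1 ]
```

View pics/scene2c.png

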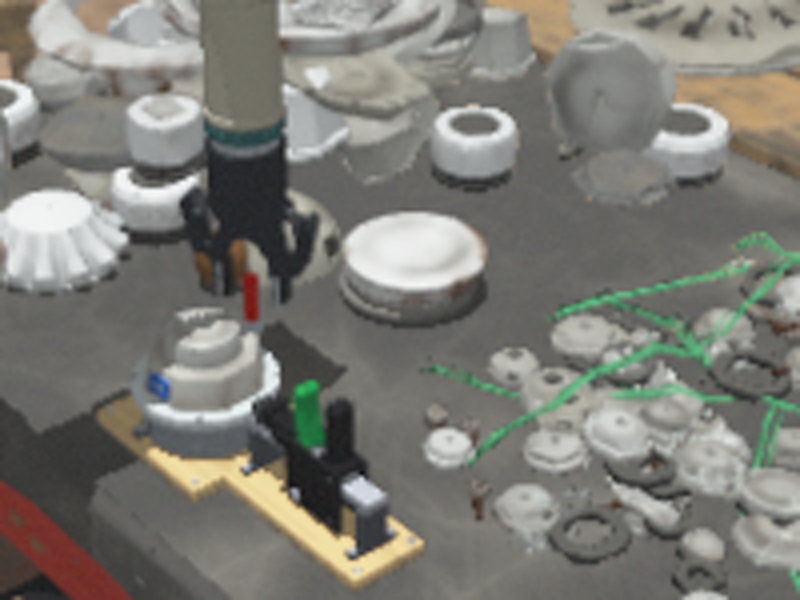

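Call:
move_arm:
  rows:
    - [[4,-1,0],0,22]
    - [[4,-1,0],0,10]
    - [[4,-1,0],0,10]
    - [[4,-1,0],0,10]
    - [[4,-1,0],0,10]
    - [[4,-1,0],0,10]
  force: 20

```text
clock: 4.37
position: [0.5615, 0.0563, 0.083]
ee_rot: [0.6, 0.379, 0.596, -0.376]
contact_force: [0.9, 0.4, 5.1]
width: 0.0145
```

```bash
python3 -c "
from fit import *
go(.5595,.0565,.083,-1.124)
"
```

```text
shift [-0.  -1.7 -1. ] turn -0.001 or -0.001 pos [0.5615 0.0563 0.083 ] yaw -1.125 F [0.9 0.4 5.1] w 0.0145 t 4.37 q [-0.02  0.38  1.75  0.    1.    1.1 ]
```

```bash
cat >> fit.py <<'E'
def arc(a_list,r0,r1,z):
    st,R,y0=pose(); d0=st['position'][:2]-AX; a0=np.arctan2(d0[1],d0[0]); print('a0',a0.round(3),'theta',round(a0-P[2]-np.radians(110),3),'r',np.hypot(*d0).round(4),'yaw',round(y0,3),'F',st['contact_force'].round(1))
    for k,a in enumerate(a_list):
        r=r0+(r1-r0)*(k+1)/len(a_list); w=AX+r*np.array([np.cos(a),np.sin(a)])
        s=R.T@(np.r_[w,z]-st['position'])*1e3; t=-(a-np.pi/2-y0); print(s.round(1).tolist(),round(t,3))
E
python3 -c "
from fit import *
arc(.435+.09*np.arange(1,9),.0982,.0965,.086)"
```

```text
a0 0.435 theta -1.471 r 0.0982 yaw -1.125 F [0.9 0.4 5.1]
[-3.0, -0.5, -8.8] -0.079
[-3.1, -1.8, -17.5] -0.169
[-3.1, -3.9, -26.1] -0.259
[-3.1, -6.7, -34.4] -0.349
[-3.2, -10.3, -42.4] -0.439
[-3.2, -14.5, -50.0] -0.529
[-3.3, -19.5, -57.2] -0.619
[-3.3, -25.0, -63.9] -0.709
```

Call:
move_arm:
  rows:
    - [[-3,-0.5,-9],-0.08,10]
    - [[-3,-2,-17.5],-0.17,10]
    - [[-3,-4,-26],-0.26,10]
    - [[-3,-7,-34.5],-0.35,10]
    - [[-3,-10,-42.5],-0.44,10]
    - [[-3,-14.5,-50],-0.53,10]
    - [[-3,-19.5,-57],-0.62,10]
    - [[-3,-25,-64],-0.71,10]

```text
clock: 5.03
position: [0.5116, 0.1049, 0.0838]
ee_rot: [0.694, 0.146, 0.69, -0.143]
contact_force: [6.1, 3.0, -11.4]
width: 0.0149
```

```bash
python3 -c "
from fit import *
st=manip.get_state();print(st['width'],st['position'])
d=st['position'][:2]-AX; a=np.arctan2(d[1],d[0])
arc(np.linspace(a,1.9055,9)[1:],np.hypot(*d),.0955,.086)"
```

```text
0.014938363298220028 [0.51160193 0.10494223 0.08382608]
a0 1.16 theta -0.745 r 0.0982 yaw -0.412 F [  6.1   3.  -11.4]
[-2.2, -0.8, -9.1] -0.094
[-2.3, -2.4, -18.1] -0.188
[-2.4, -4.8, -26.8] -0.281
[-2.4, -8.0, -35.2] -0.374
[-2.5, -12.0, -43.3] -0.467
[-2.6, -16.7, -51.0] -0.56
[-2.6, -22.1, -58.1] -0.653
[-2.7, -28.1, -64.7] -0.747
```

Call:
move_arm:
  rows:
    - [[-1,-1,-9],-0.09,10]
    - [[-1,-2.5,-18],-0.19,10]
    - [[-1,-5,-27],-0.28,10]
    - [[-1,-8,-35],-0.37,10]
    - [[-1,-12,-43.5],-0.47,10]
    - [[-1,-16.5,-51],-0.56,10]
    - [[-1,-22,-58],-0.65,10]
    - [[-1,-27,-63.5],-0.73,10]

```text
clock: 5.7
position: [0.4404, 0.1086, 0.0836]
ee_rot: [0.7, -0.11, 0.696, 0.116]
contact_force: [-3.6, 9.7, 1.0]
width: 0.0146
```

```bash
python3 -c "
from fit import *
arc([1.88,1.9055,1.93],.0955,.0955,.083)
for c,(x,y) in {'scene':(200,90),'top':(140,100)}.items():
    i=save(c,c+'3.png')[:,:,::-1]; cv2.imwrite(f'pics/{c}3c.png',cv2.resize(i[y:y+150,x:x+200],None,fx=4,fy=4,interpolation=cv2.INTER_CUBIC))
"
```

```text
a0 1.9 theta -0.006 r 0.099 yaw 0.32 F [-3.6  9.7  1. ]
[0.6, -3.5, 1.9] 0.011
[0.6, -3.5, -0.5] -0.015
[0.6, -3.5, -2.9] -0.039
```

View pics/scene3c.png

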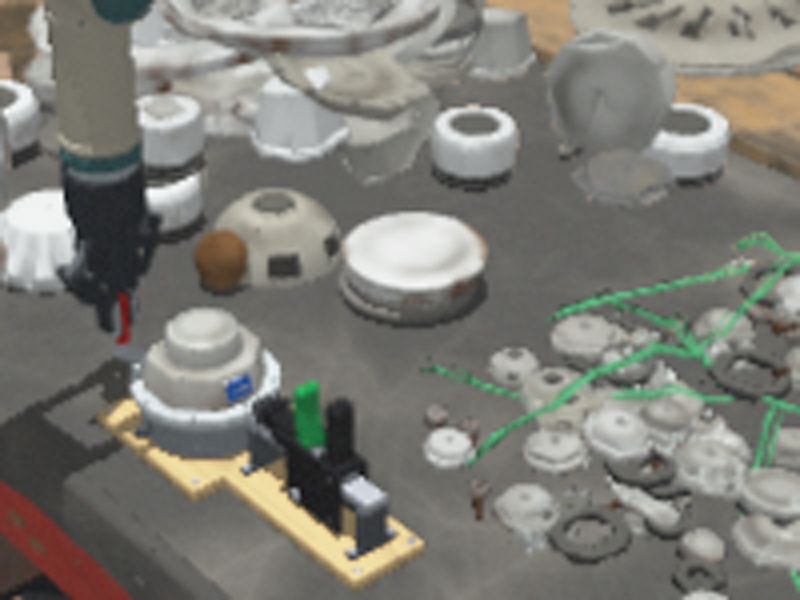

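View pics/top3c.png

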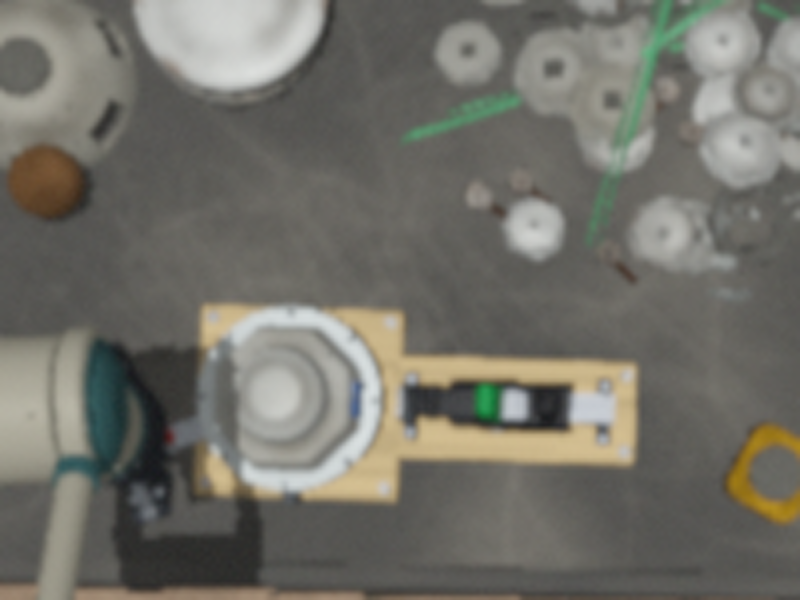

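Call:
move_arm:
  rows:
    - [[0,0,-0.5],0,30]
    - [[0,0,-0.5],0,60]
    - [[0,0,-0.5],0,85]
    - [[0,0,-0.5],0,85]
    - [[0,0,-0.5],0,85]
    - [[0,0,-0.5],0,85]

```text
clock: 6.3
position: [0.4389, 0.1077, 0.0836]
ee_rot: [0.699, -0.109, 0.697, 0.114]
contact_force: [0.7, -0.4, -0.2]
width: 0.0846
```

Call:
move_arm:
  rows:
    - [[-20,0,0],0,85]
    - [[-50,0,0],0,85]
    - [[-90,0,0],0,85]
    - [[-130,0,0],0,85]
    - [[-130,0,0],0,85]

```text
clock: 6.72
position: [0.4436, 0.1069, 0.221]
ee_rot: [0.705, -0.109, 0.692, 0.114]
contact_force: [0.9, -0.0, 0.4]
width: 0.0849
```

Run:
```python
from fit import *
go(.44,.1,.2,.32)
for c,(x,y) in {'scene':(215,150),'top':(160,150)}.items():
    i=save(c,c+'4.png')[:,:,::-1]; cv2.imwrite(f'pics/{c}4c.png',cv2.resize(i[y:y+75,x:x+100],None,fx=8,fy=8,interpolation=cv2.INTER_CUBIC))
    b,g,r=[i[...,k].astype(int) for k in range(3)]
    m=(b>r+40)&(b>g+20); m[:150]=0;m[230:]=0;m[:,:200]=0;m[:,300:]=0
    w=np.argwhere(m);print(c,'blue',len(w),w.mean(0)[::-1] if len(w) else '')
    m=(r>g+60)&(r>b+60)&(abs(g-b)<30); m[:140]=0;m[225:]=0;m[:,:150]=0;m[:,300:]=0
    w=np.argwhere(m);print(c,'red',len(w),w.mean(0)[::-1] if len(w) else '')
for th in (-.1,-.05,0,.05,.1):
    a=th-np.pi/2;B=T(P,[.055*np.cos(a),.095+.055*np.sin(a),.08]);a=th+np.radians(110);G=T(P,[.095*np.cos(a),.095+.095*np.sin(a),.1])
    print(th,*[proj(c,X).round(1).tolist() for X in (B,G) for c in ('scene','top')])
```

```text
shift [20.9 -5.5 -6. ] turn -0.003 or -0.003 pos [0.4436 0.1069 0.221 ] yaw 0.317 F [ 0.9 -0.   0.4] w 0.0849 t 6.72 q [ 0.08  0.09  1.77  0.01  1.26 -0.24]
scene blue 29 [259.34482759 186.37931034]
scene red 628 [184.3566879  197.29936306]
top blue 8 [228.5  200.75]
top red 17 [178.47058824 207.88235294]
-0.1 [[258.3, 187.5]] [[228.6, 201.6]] [[231.0, 167.5]] [[177.9, 205.6]]
-0.05 [[258.9, 187.2]] [[228.7, 200.7]] [[230.2, 168.0]] [[178.3, 207.2]]
0 [[259.5, 186.9]] [[228.8, 199.8]] [[229.5, 168.6]] [[178.8, 208.7]]
0.05 [[260.1, 186.6]] [[228.8, 198.9]] [[228.7, 169.2]] [[179.3, 210.2]]
0.1 [[260.7, 186.3]] [[228.8, 198.0]] [[228.1, 169.9]] [[179.9, 211.7]]
```

View pics/scene4c.png

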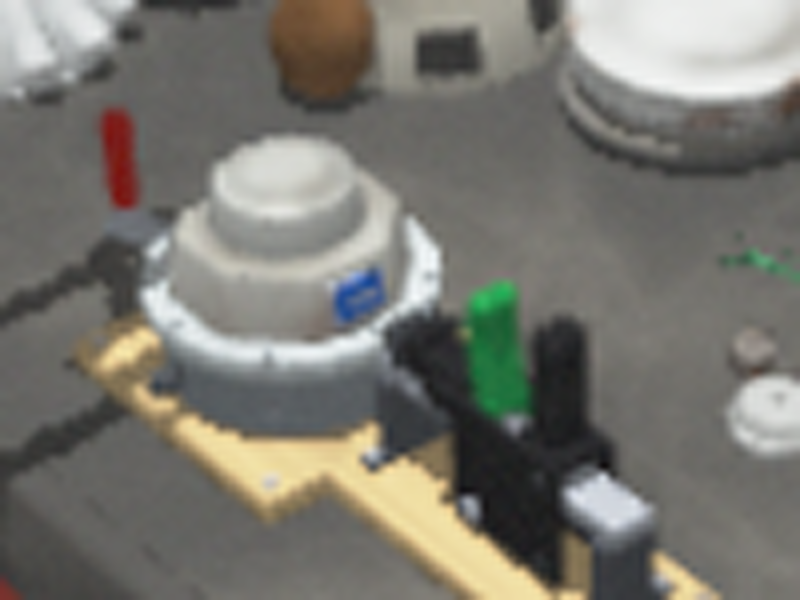

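View pics/top4c.png

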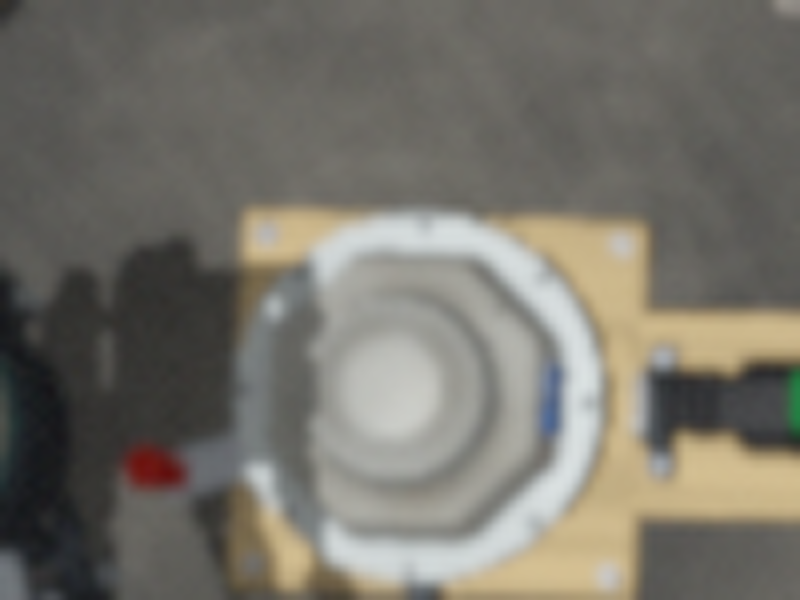

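Run:
```python
from fit import *
from scipy.optimize import least_squares
obs={}
for c,box in {'scene':(226,162,236,178),'top':(172,202,186,213)}.items():
    i=cv2.imread(f'pics/{c}4.png').astype(int);b,g,r=[i[...,k] for k in range(3)]
    wgt=np.clip(r-np.maximum(g,b)-20,0,80).astype(float); x0,y0,x1,y1=box
    M=np.zeros_like(wgt);M[y0:y1,x0:x1]=wgt[y0:y1,x0:x1]
    ys,xs=np.mgrid[:420,:560];obs[c]=np.array([(xs*M).sum(),(ys*M).sum()])/M.sum();print(c,obs[c])
q=least_squares(lambda X:np.r_[proj('top',X)[0]-obs['top'],proj('scene',X)[0]-obs['scene']],[.44,.1,.1]);print(q.x,q.fun)
d=q.x[:2]-AX;print(np.hypot(*d),np.arctan2(d[1],d[0])-P[2]-np.radians(110))
```

```text
scene [229.45845481 169.26020408]
top [178.52997275 208.05517711]
[0.44295387 0.10672186 0.09527926] [-0.08154429  0.10766743  0.17265813  0.00586293]
0.09642784253625972 -0.02433927010695114
```

```bash
python3 - <<'E'
from fit import *
for cam in ('top','scene'):
  viewer.get_image(cam)
  for n in ('handle','trigger_pull'):
    for r in finder.trace(n,cam)[:1]:
        w=np.argwhere(r['mask']); print(cam,n,r['score'],r['centre'],w.min(0)[::-1],w.max(0)[::-1])
for y in (-.09,-.08,-.07):
    print(y,[proj(c,T(P,X)).round(1).tolist() for X in ([0,y-.022,.144],[0,y-.022,.112],[0,y+.026,.139],[0,y+.026,.115]) for c in ('top','scene')])
i=cv2.imread('pics/top4.png'); print(i[200,255:290].tolist())
E
python3 -c "
import cv2
i=cv2.imread('pics/top4.png');cv2.imwrite('pics/top4d.png',cv2.resize(i[180:222,235:305],None,fx=10,fy=10,interpolation=cv2.INTER_NEAREST))"
```

```text
top handle 0.46 [276.7, 199.0] [274 196] [280 204]
top trigger_pull 0.56 [262.0, 198.5] [259 195] [265 204]
scene handle 0.48 [282.0, 198.6] [280 189] [289 205]
-0.09 [[[279.3, 200.2]], [[286.2, 191.9]], [[279.4, 200.9]], [[286.2, 199.5]], [[262.5, 199.7]], [[277.2, 186.6]], [[262.9, 200.3]], [[277.3, 192.3]]]
-0.08 [[[275.8, 200.1]], [[284.3, 190.5]], [[276.0, 200.8]], [[284.3, 198.1]], [[259.0, 199.6]], [[275.4, 185.3]], [[259.5, 200.1]], [[275.5, 191.0]]]
-0.07 [[[272.3, 200.0]], [[282.4, 189.2]], [[272.5, 200.7]], [[282.5, 196.8]], [[255.5, 199.5]], [[273.6, 184.0]], [[256.1, 200.0]], [[273.7, 189.6]]]
[[75, 73, 72], [74, 71, 70], [74, 76, 70], [70, 94, 61], [69, 125, 40], [79, 148, 36], [83, 153, 38], [75, 142, 38], [61, 120, 32], [72, 107, 55], [131, 140, 117], [182, 182, 171], [203, 198, 193], [203, 198, 193], [200, 194, 189], [193, 187, 183], [161, 156, 152], [100, 97, 95], [60, 58, 57], [43, 40, 39], [46, 44, 43], [51, 51, 47], [53, 51, 50], [46, 43, 44], [42, 40, 40], [59, 56, 55], [82, 80, 77], [133, 128, 124], [183, 177, 171], [205, 199, 195], [210, 204, 199], [210, 204, 200], [210, 204, 200], [210, 204, 200], [209, 203, 199]]
```

View pics/top4d.png

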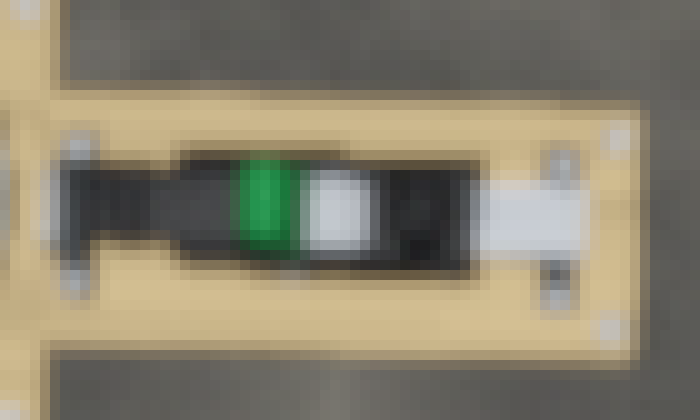

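Run:
```python
from fit import *
X=T(P,[0,-.083,.2])[0];print(X)
go(*X,1.556)
```

```text
[ 0.46980484 -0.16309139  0.2       ]
shift [  10.  -266.3  -53.6] turn -1.239 or -1.239 pos [0.4377 0.1066 0.2122] yaw 0.317 F [ 0.2 -0.1 -0.2] w 0.0852 t 7.12 q [ 0.08  0.1   1.78  0.01  1.26 -0.24]
```

Call:
move_arm:
  rows:
    - [[0,-25,-5],-0.11,85]
    - [[0,-50,-10],-0.22,85]
    - [[0,-75,-15],-0.34,85]
    - [[0,-100,-20],-0.46,85]
    - [[0,-125,-25],-0.58,85]
    - [[0,-150,-30],-0.7,85]
    - [[0,-175,-35],-0.82,85]
    - [[0,-200,-40],-0.93,85]

```text
clock: 7.78
position: [0.4617, -0.097, 0.2096]
ee_rot: [0.574, -0.412, 0.572, 0.418]
contact_force: [-0.7, 1.1, -0.2]
width: 0.085
```

Run:
```python
from fit import *
X=T(P,[0,-.083,.2])[0]
go(*X,1.556)
```

```text
shift [  9.  -28.4 -60.3] turn -0.303 or -0.303 pos [ 0.4617 -0.097   0.2096] yaw 1.253 F [-0.7  1.1 -0.2] w 0.085 t 7.78 q [-0.36  0.14  1.75  0.01  1.27 -1.62]
```

Call:
move_arm:
  rows:
    - [[0,-9,-20],-0.1,85]
    - [[0,-18,-40],-0.2,85]
    - [[0,-28.4,-60.3],-0.303,85]
    - [[5,-28.4,-60.3],-0.303,85]
    - [[9,-28.4,-60.3],-0.303,85]
    - [[9,-28.4,-60.3],-0.303,85]
    - [[9,-28.4,-60.3],-0.303,85]

```text
clock: 8.37
position: [0.469, -0.1619, 0.1991]
ee_rot: [0.505, -0.493, 0.502, 0.5]
contact_force: [-0.1, -0.5, -0.3]
width: 0.0848
```

Run:
```python
from fit import *
X=T(P,[0,-.083,.097])[0]
go(*X,1.556)
for c,(x,y) in {'scene':(235,120),'top':(200,150)}.items():
    i=save(c,c+'5.png')[:,:,::-1]; cv2.imwrite(f'pics/{c}5c.png',cv2.resize(i[y:y+90,x:x+120],None,fx=6,fy=6,interpolation=cv2.INTER_CUBIC))
_,R,_=pose();print(R.round(3))
```

```text
shift [102.1  -1.3  -2.2] turn -0.0 or -0.0 pos [ 0.469  -0.1619  0.1991] yaw 1.556 F [-0.1 -0.5 -0.3] w 0.0848 t 8.37 q [-0.48  0.18  1.71  0.01  1.25 -2.04]
[[-0.003 -1.     0.014]
 [ 0.009  0.014  1.   ]
 [-1.     0.003  0.009]]
```

View pics/scene5c.png

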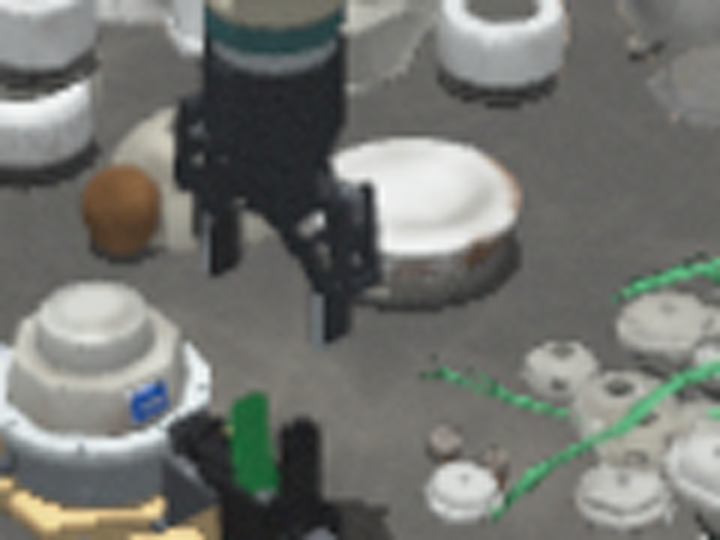

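View pics/top5c.png

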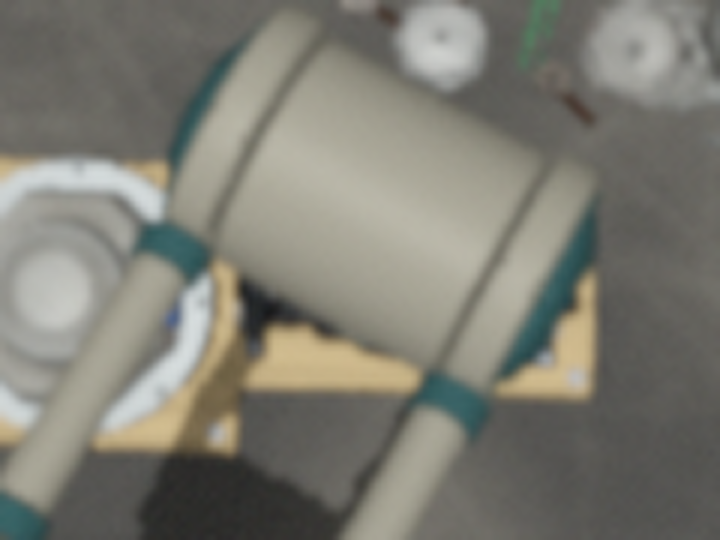

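Call:
move_arm:
  rows:
    - [[20,-1.3,-2],0,85]
    - [[40,-1.3,-2],0,85]
    - [[60,-1.3,-2],0,85]
    - [[78,-1.3,-2],0,85]
    - [[92,-1.3,-2],0,85]
    - [[100,-1.3,-2],0,85]
    - [[102,-1.3,-2],0,85]
    - [[102,-1.3,-2],0,85]

```text
clock: 9.13
position: [0.4705, -0.1628, 0.0979]
ee_rot: [0.505, -0.493, 0.502, 0.5]
contact_force: [-0.2, -0.3, 0.3]
width: 0.0852
```

Run:
```python
from fit import *
X=T(P,[0,-.083,.097])[0]
go(*X,1.556)
for c,(x,y) in {'scene':(235,140)}.items():
    i=save(c,c+'6.png')[:,:,::-1]; cv2.imwrite(f'pics/{c}6c.png',cv2.resize(i[y:y+75,x:x+100],None,fx=8,fy=8,interpolation=cv2.INTER_CUBIC))
```

```text
shift [ 0.9  0.7 -0.3] turn 0.001 or 0.001 pos [ 0.4705 -0.1628  0.0979] yaw 1.557 F [-0.2 -0.3  0.3] w 0.0852 t 9.13 q [-0.48  0.28  1.86  0.01  1.   -2.04]
```

View pics/scene6c.png

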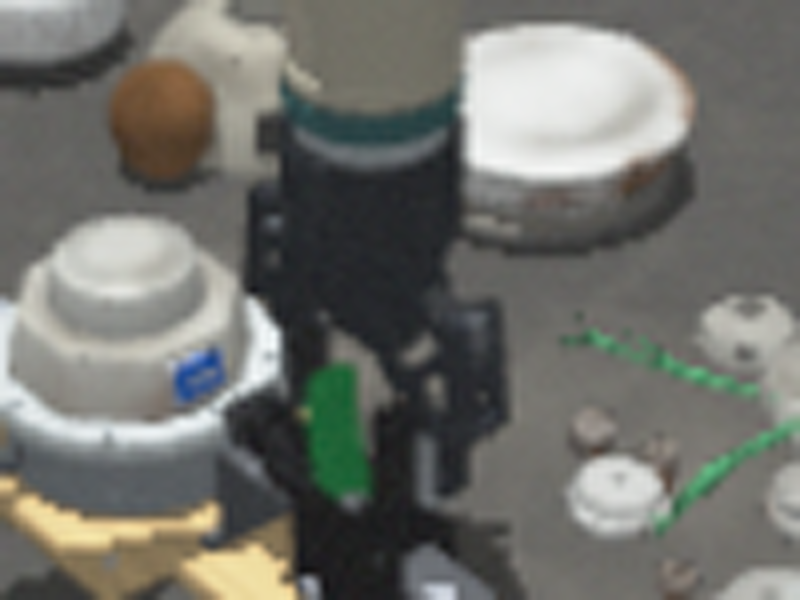

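Call:
move_arm:
  rows:
    - [[0,0,0],0,55]
    - [[0,0,0],0,48]
    - [[0,0,0],0,42]
    - [[0,0,0],0,38]
    - [[0,0,0],0,38]
    - [[0,0,0],0,38]
    - [[0,0,0],0,38]
    - [[0,0,0],0,38]
  force: 20

```text
clock: 9.85
position: [0.4724, -0.1626, 0.1013]
ee_rot: [0.506, -0.495, 0.501, 0.498]
contact_force: [-1.4, 4.2, 13.2]
width: 0.0383
```

Run:
```python
from fit import *
X=T(P,[0,-.083,.097])[0]
go(*X,1.556)
for c,(x,y) in {'scene':(235,140)}.items():
    i=save(c,c+'7.png')[:,:,::-1]; cv2.imwrite(f'pics/{c}7c.png',cv2.resize(i[y:y+75,x:x+100],None,fx=8,fy=8,interpolation=cv2.INTER_CUBIC))
```

```text
shift [ 4.3  2.5 -0.5] turn 0.0 or 0.0 pos [ 0.4724 -0.1626  0.1013] yaw 1.556 F [-1.4  4.2 13.2] w 0.0383 t 9.85 q [-0.48  0.28  1.86  0.01  1.01 -2.04]
```

View pics/scene7c.png

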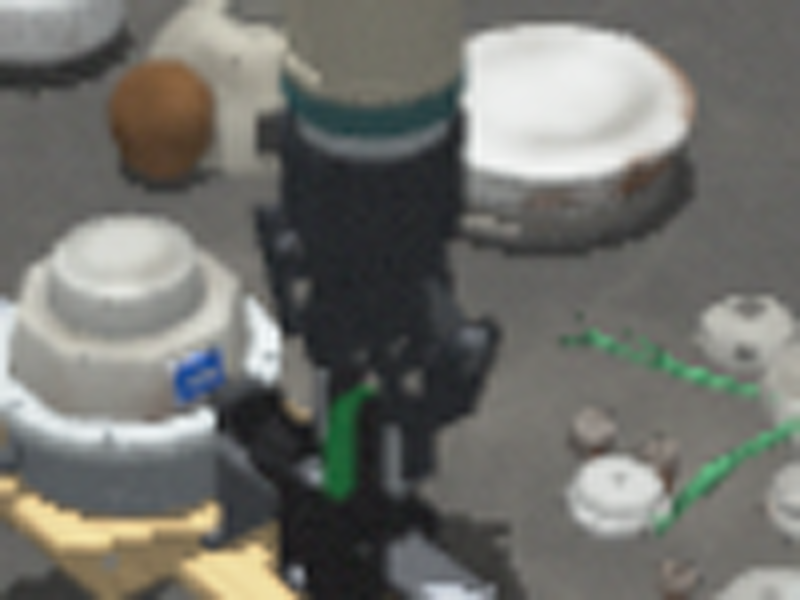

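Call:
move_arm:
  rows:
    - [[0,0,0],0,60]
    - [[0,0,1],0,85]
    - [[0,0,3],0,85]
    - [[0,0,5],0,85]
    - [[2,1,7],0,85]
    - [[4,2,10],0,85]
    - [[4,2,10],0,85]
    - [[4,2,10],0,85]

```text
clock: 10.57
position: [0.4704, -0.1526, 0.0973]
ee_rot: [0.506, -0.495, 0.501, 0.498]
contact_force: [-0.4, 0.6, 0.1]
width: 0.0849
```

Run:
```python
from fit import *
X=T(P,[0,-.073,.099])[0]
go(*X,1.556)
for c,(x,y) in {'scene':(235,140)}.items():
    i=save(c,c+'8.png')[:,:,::-1]; cv2.imwrite(f'pics/{c}8c.png',cv2.resize(i[y:y+75,x:x+100],None,fx=8,fy=8,interpolation=cv2.INTER_CUBIC))
```

```text
shift [-1.7  0.4 -0.5] turn 0.001 or 0.001 pos [ 0.4704 -0.1526  0.0973] yaw 1.557 F [-0.4  0.6  0.1] w 0.0849 t 10.57 q [-0.46  0.27  1.88  0.01  0.99 -2.02]
```

View pics/scene8c.png

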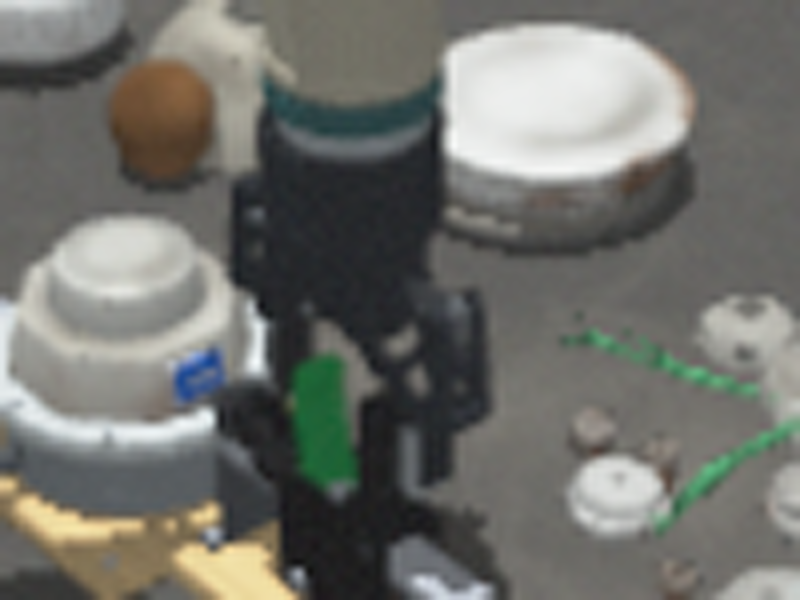

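Call:
move_arm:
  rows:
    - [[0,0,0],0,55]
    - [[0,0,0],0,48]
    - [[0,0,0],0,42]
    - [[0,0,0],0,38]
    - [[0,0,0],0,38]
    - [[0,0,0],0,38]
    - [[0,0,0],0,38]
    - [[0,0,0],0,38]
  force: 20

```text
clock: 11.28
position: [0.4713, -0.154, 0.0995]
ee_rot: [0.506, -0.496, 0.501, 0.497]
contact_force: [-2.6, -1.1, 13.1]
width: 0.0383
```

Call:
move_arm:
  rows:
    - [[0,0,0],0,60]
    - [[0,0,1],0,85]
    - [[0,0,3],0,85]
    - [[0,0,5],0,85]
    - [[2,1,7],0,85]
    - [[4,2,9],0,85]
    - [[4,2,9],0,85]
    - [[4,2,9],0,85]

```text
clock: 11.95
position: [0.4694, -0.145, 0.0954]
ee_rot: [0.506, -0.496, 0.501, 0.497]
contact_force: [-0.3, -0.2, -0.2]
width: 0.0848
```

Run:
```python
from fit import *
X=T(P,[0,-.064,.098])[0]
go(*X,1.556)
for c,(x,y) in {'scene':(235,140)}.items():
    i=save(c,c+'9.png')[:,:,::-1]; cv2.imwrite(f'pics/{c}9c.png',cv2.resize(i[y:y+75,x:x+100],None,fx=8,fy=8,interpolation=cv2.INTER_CUBIC))
for n in ('5','6','8','9'):
    i=cv2.imread(f'pics/scene{n}.png').astype(int);b,g,r=[i[...,k] for k in range(3)]
    m=(g>r+40)&(g>b+30); m[:175]=0;m[210:]=0;m[:,:255]=0;m[:,290:]=0
    w=np.argwhere(m);print(n,len(w),w.mean(0)[::-1],w.min(0)[::-1],w.max(0)[::-1])
```

```text
shift [-2.6 -0.7  1. ] turn 0.001 or 0.001 pos [ 0.4694 -0.145   0.0954] yaw 1.557 F [-0.3 -0.2 -0.2] w 0.0848 t 11.95 q [-0.45  0.27  1.89  0.01  0.98 -2.01]
5 87 [276.55172414 193.72413793] [273 186] [280 201]
6 89 [276.56179775 193.60674157] [273 186] [280 201]
8 89 [274.88764045 192.08988764] [272 185] [278 200]
9 90 [273.36666667 191.34444444] [270 184] [277 199]
```

View pics/scene9c.png

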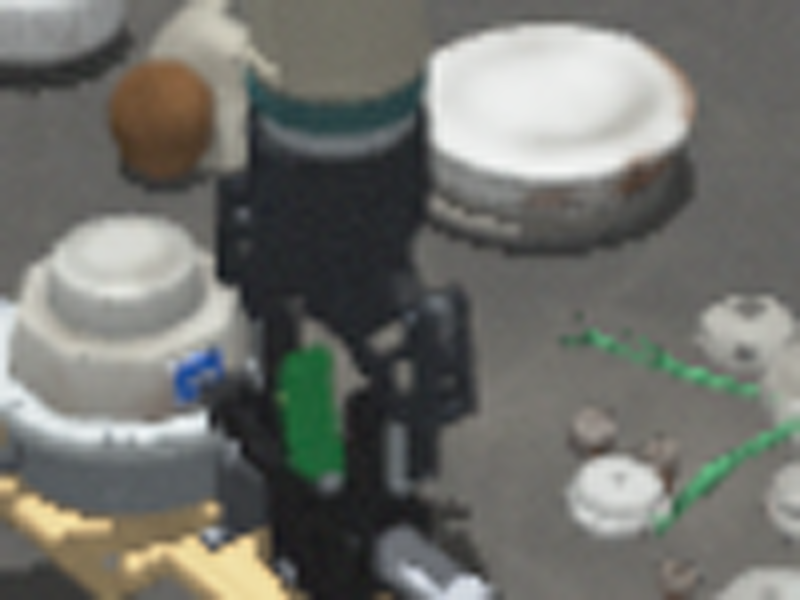

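Call:
move_arm:
  rows:
    - [[-2,0,0],0,55]
    - [[-2,0,0],0,48]
    - [[-2,0,0],0,42]
    - [[-2,0,0],0,38]
    - [[-2,0,0],0,38]
    - [[-2,0,0],0,38]
    - [[-2,0,0],0,38]
    - [[-2,0,0],0,38]
  force: 20

```text
clock: 12.67
position: [0.4704, -0.1462, 0.0997]
ee_rot: [0.506, -0.498, 0.501, 0.496]
contact_force: [-3.1, -0.3, 12.8]
width: 0.0386
```

Call:
move_arm:
  rows:
    - [[0,0,0],0,60]
    - [[0,0,1],0,85]
    - [[0,0,3],0,85]
    - [[0,0,5],0,85]
    - [[1,1,7],0,85]
    - [[2,1,9.5],0,85]
    - [[2,1,9.5],0,85]
    - [[2,1,9.5],0,85]

```text
clock: 13.33
position: [0.4697, -0.1368, 0.0978]
ee_rot: [0.505, -0.498, 0.501, 0.496]
contact_force: [-0.4, 0.4, -0.7]
width: 0.0851
```

Run:
```python
from fit import *
X=T(P,[0,-.055,.098])[0]
go(*X,1.556)
for c,(x,y) in {'scene':(235,140)}.items():
    i=save(c,c+'10.png')[:,:,::-1]; cv2.imwrite(f'pics/{c}10c.png',cv2.resize(i[y:y+75,x:x+100],None,fx=8,fy=8,interpolation=cv2.INTER_CUBIC))
for n in ('9','10'):
    i=cv2.imread(f'pics/scene{n}.png').astype(int);b,g,r=[i[...,k] for k in range(3)]
    m=(g>r+40)&(g>b+30); m[:175]=0;m[210:]=0;m[:,:255]=0;m[:,290:]=0
    w=np.argwhere(m);print(n,len(w),w.mean(0)[::-1],w.min(0)[::-1],w.max(0)[::-1])
```

```text
shift [-0.2 -0.5  1.7] turn 0.002 or 0.002 pos [ 0.4697 -0.1368  0.0978] yaw 1.558 F [-0.4  0.4 -0.7] w 0.0851 t 13.33 q [-0.43  0.26  1.89  0.01  0.98 -1.99]
9 90 [273.36666667 191.34444444] [270 184] [277 199]
10 89 [272.03370787 189.91011236] [269 182] [275 197]
```

View pics/scene10c.png

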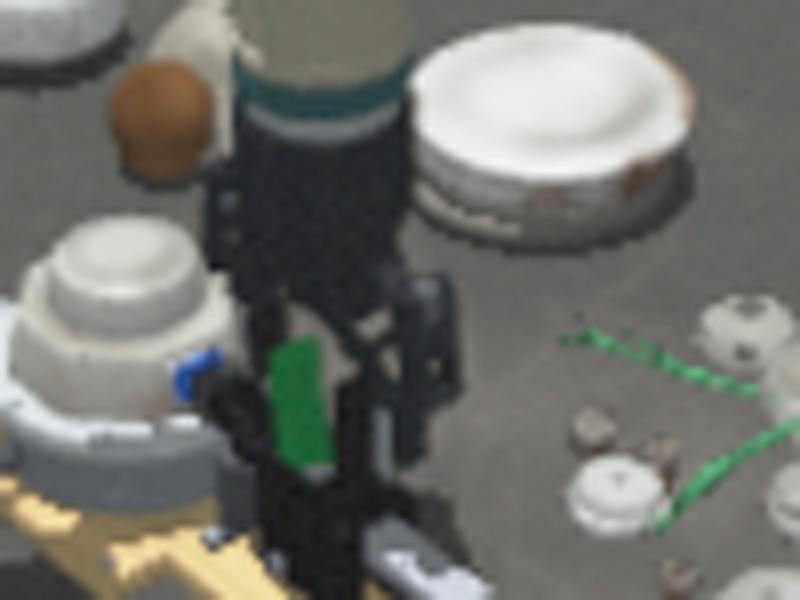

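Call:
move_arm:
  rows:
    - [[-1,0,0],0,55]
    - [[-1,0,0],0,48]
    - [[-1,0,0],0,42]
    - [[-1,0,0],0,38]
    - [[-1,0,0],0,38]
    - [[-1,0,0],0,38]
    - [[-1,0,0],0,38]
    - [[-1,0,0],0,38]
  force: 20

```text
clock: 14.05
position: [0.4705, -0.1382, 0.101]
ee_rot: [0.505, -0.499, 0.501, 0.494]
contact_force: [-2.5, -2.0, 13.4]
width: 0.0386
```

Run:
```python
from fit import *
X=T(P,[0,-.055,.098])[0]
go(*X,1.556)
for c,(x,y) in {'scene':(235,140)}.items():
    i=save(c,c+'11.png')[:,:,::-1]; cv2.imwrite(f'pics/{c}11c.png',cv2.resize(i[y:y+75,x:x+100],None,fx=8,fy=8,interpolation=cv2.INTER_CUBIC))
```

```text
shift [3.  0.4 3.1] turn 0.002 or 0.002 pos [ 0.4705 -0.1382  0.101 ] yaw 1.558 F [-2.5 -2.  13.4] w 0.0386 t 14.05 q [-0.43  0.26  1.89  0.    0.99 -1.99]
```

View pics/scene11c.png

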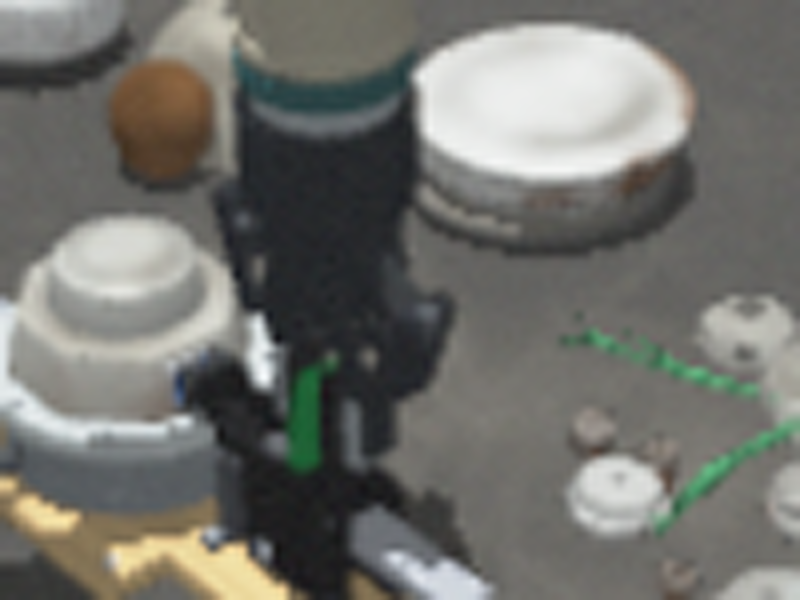

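Call:
move_arm:
  rows:
    - [[0,0,0],0,60]
    - [[0,0,1],0,85]
    - [[0,0,3],0,85]
    - [[0,0,5],0,85]
    - [[1,1,7],0,85]
    - [[2,1,9.5],0,85]
    - [[2,1,9.5],0,85]
    - [[2,1,9.5],0,85]

```text
clock: 14.77
position: [0.4698, -0.1288, 0.099]
ee_rot: [0.505, -0.5, 0.501, 0.494]
contact_force: [-0.1, 0.3, 0.6]
width: 0.0848
```

Run:
```python
from fit import *
X=T(P,[0,-.047,.098])[0]
go(*X,1.556)
for c,(x,y) in {'scene':(235,140)}.items():
    i=save(c,c+'12.png')[:,:,::-1]; cv2.imwrite(f'pics/{c}12c.png',cv2.resize(i[y:y+75,x:x+100],None,fx=8,fy=8,interpolation=cv2.INTER_CUBIC))
for n in ('10','12'):
    i=cv2.imread(f'pics/scene{n}.png').astype(int);b,g,r=[i[...,k] for k in range(3)]
    m=(g>r+40)&(g>b+30); m[:175]=0;m[210:]=0;m[:,:255]=0;m[:,290:]=0
    w=np.argwhere(m);print(n,len(w),w.mean(0)[::-1],w.min(0)[::-1],w.max(0)[::-1])
```

```text
shift [ 1.  -0.5  1.7] turn 0.003 or 0.003 pos [ 0.4698 -0.1288  0.099 ] yaw 1.559 F [-0.1  0.3  0.6] w 0.0848 t 14.77 q [-0.41  0.26  1.9   0.    0.98 -1.97]
10 89 [272.03370787 189.91011236] [269 182] [275 197]
12 86 [270.65116279 189.56976744] [268 182] [274 197]
```

View pics/scene12c.png

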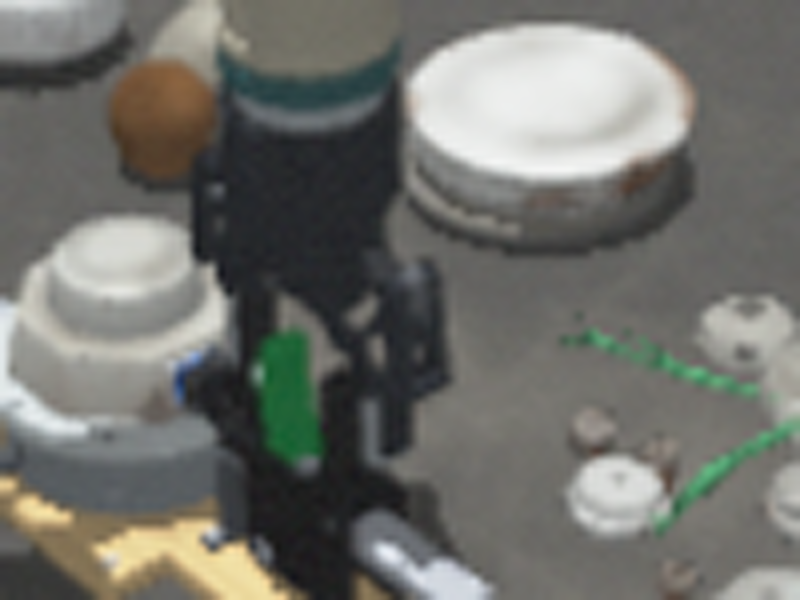

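Call:
move_arm:
  rows:
    - [[-1,0,0],0,58]
    - [[-1,0,0],0,54]
    - [[-1,0,0],0,50]
    - [[-1,0,0],0,46]
    - [[-1,0,0],0,42]
    - [[-1,0,0],0,38]
    - [[-1,0,0],0,38]
    - [[-1,0,0],0,38]
  force: 20

```text
clock: 15.48
position: [0.4704, -0.1309, 0.1021]
ee_rot: [0.505, -0.501, 0.501, 0.493]
contact_force: [-4.2, -5.0, 11.7]
width: 0.0475
```

Run:
```python
from fit import *
X=T(P,[0,-.047,.098])[0]
go(*X,1.556)
for c,(x,y) in {'scene':(235,140)}.items():
    i=save(c,c+'13.png')[:,:,::-1]; cv2.imwrite(f'pics/{c}13c.png',cv2.resize(i[y:y+75,x:x+100],None,fx=8,fy=8,interpolation=cv2.INTER_CUBIC))
```

```text
shift [4.  0.2 3.8] turn 0.003 or 0.003 pos [ 0.4704 -0.1309  0.1021] yaw 1.559 F [-4.2 -5.  11.7] w 0.0475 t 15.48 q [-0.41  0.25  1.89  0.    0.98 -1.97]
```

View pics/scene13c.png

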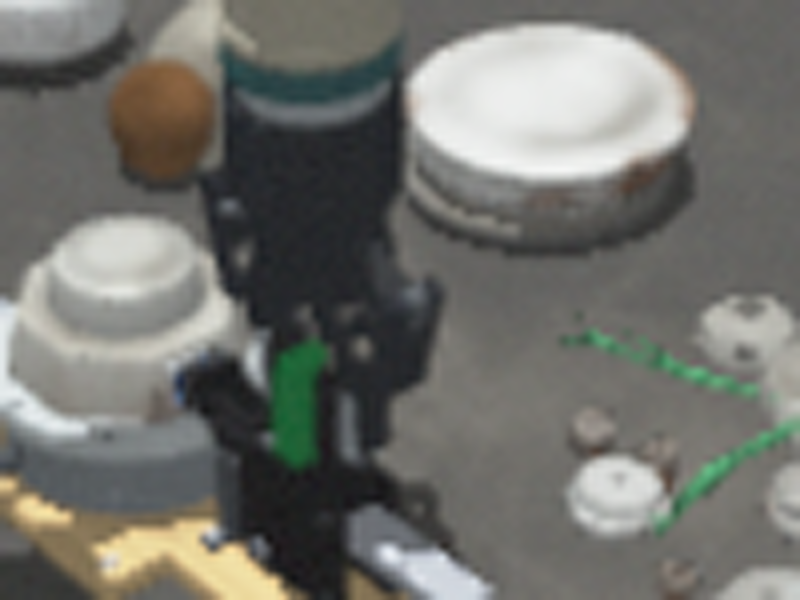

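Call:
move_arm:
  rows:
    - [[0,0,0],0,38]
    - [[0,0,0],0,38]
    - [[0,0,0],0,38]
    - [[0,0,0],0,38]
  force: 21

```text
clock: 15.87
position: [0.4704, -0.1313, 0.1024]
ee_rot: [0.504, -0.501, 0.501, 0.493]
contact_force: [-1.6, -3.4, 5.0]
width: 0.0455
```

Run:
```python
from fit import *
X=T(P,[0,-.047,.098])[0]
go(*X,1.556)
```

```text
shift [4.4 0.2 4.3] turn 0.003 or 0.003 pos [ 0.4704 -0.1313  0.1024] yaw 1.559 F [-1.6 -3.4  5. ] w 0.0455 t 15.87 q [-0.41  0.25  1.89 -0.    0.98 -1.97]
```

Call:
move_arm:
  rows:
    - [[0,0,0],0,38]
    - [[0,0,0],0,38]
    - [[0,0,0],0,38]
    - [[0,0,0],0,38]
    - [[0,0,0],0,38]
    - [[0,0,0],0,38]

```text
clock: 16.37
position: [0.4704, -0.1313, 0.1024]
ee_rot: [0.504, -0.501, 0.501, 0.493]
contact_force: [-1.6, -2.2, 4.4]
width: 0.0452
```

Run:
```python
from fit import *
X=T(P,[0,-.047,.098])[0]
go(*X,1.556)
i=save('scene','s14.png')[:,:,::-1]; cv2.imwrite('pics/s14c.png',cv2.resize(i[140:215,235:335],None,fx=8,fy=8,interpolation=cv2.INTER_CUBIC))
```

```text
shift [4.4 0.2 4.3] turn 0.003 or 0.003 pos [ 0.4704 -0.1313  0.1024] yaw 1.559 F [-1.6 -2.2  4.4] w 0.0452 t 16.37 q [-0.41  0.25  1.89 -0.    0.98 -1.97]
```

View pics/s14c.png

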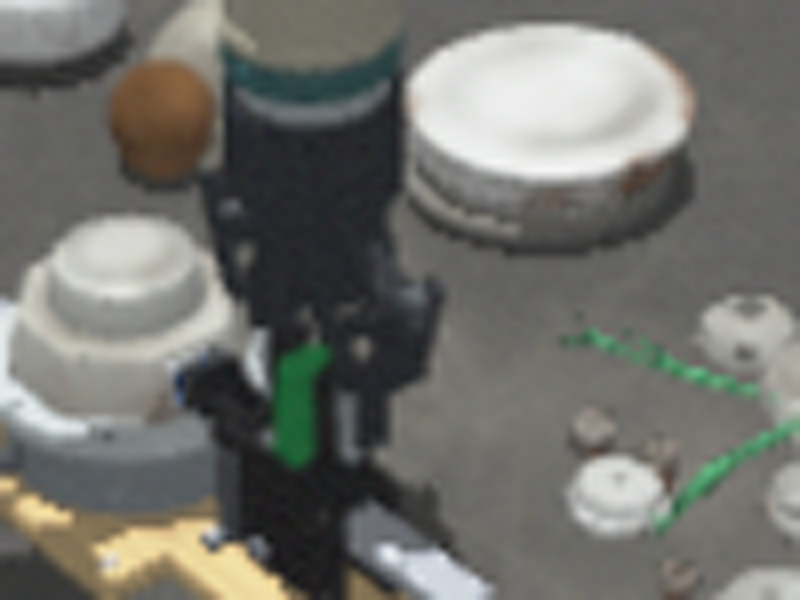

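Run:
```python
from fit import *
manip.sign_off(); s=manip.get_state();print(s['clock'],s['width'],s['contact_force'])
```

```text
the job is handed in; nothing more can be done
the job is handed in; nothing more can be done
```

I turned the turntable by its red grip into the stop where the badge faces the pad, let go, and pumped the trigger four times with full releases. I handed in at about 16 s, still holding a fifth squeeze at 21 N grip.

- **Turntable:** The arm put it at -0.006 rad just before I let go. The picture afterwards gave about -0.02 rad, roughly ±0.03, so within the 0.05 limit but not by a wide margin. I did not probe the stop directly.
- **Pad force:** The last squeeze stalled at 45 mm over handle and trigger, well short of the 37 mm full squeeze, and had nearly settled (45.5 to 45.2 mm over the last 0.5 s). So the pad was taking the load, at roughly 20 N going by the grip force; that force could not be read directly. The last picture shows the pad on the badge.
- **Side forces:** The arm still read about 2 N along the bar and 4 N upward at the end, both small.
- **Bystanders:** The arm stayed clear of the tape measure and the screwdriver, but I did not measure their positions again at the end.

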